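# Ready the breakdown-call kit on the bike workshop bench

### The job

Get the kit ready for tomorrow's breakdown calls: snap every hand pump on the bench down into a clip of the blue rack, one pump per clip, until it is fully home beneath the orange sprung jaws; plug the battery fully home into the charging dock and only then throw the dock's switch fully over to on. Also stand the boxed spare upright on one of its two small end faces, in the middle of the green pad. Let go of everything, and leave the spray bottle, grease jar and spanner where they are.

Things in the scene. Friction and masses are not known exactly. Their poses are not given: they have to be found in the camera images.
- rack: Fixed blue pump rack: base plate 150 (x) x 235 (y) x 12 mm, origin under its middle clip. Three clips 70 mm apart along y; each is two black forks 16 mm thick at x = +45 and -45 mm, free space for fingers between them. A fork is a 25 mm wide channel, floor 34 mm above the bench, fixed prong on its +y side to 72 mm (then a flared lead-in to 84 mm), post on its -y side to 76 mm.
- clip0 (a point): Clip at y = -70 mm of the rack: the point where the centre of a fully seated pump lies, 45 mm above the bench. x = direction of a seated pump (either way round), y across, z up. Pumps go in straight down. All three clips are alike.
- clip1 (a point): Clip at y = 0 of the rack, as clip0. Jaws: on each fork an orange jaw hinged at y = -19 mm, 72 mm above the bench, slopes at rest down and inward to y = -5 mm, 61 mm high. A pump pushed down swings both jaws aside (0.9 rad at most; 4 to 8 N down in all, and as much towards the prong); once it is on the channel floor they spring back over it. They do not let it out again.
- clip2 (a point): Clip at y = +70 mm of the rack, as clip0.
- pump0: Hand pump, red barrel, 180 mm long, about 0.15 kg, or absent (2 or 3 of the three are there). Barrel 22 mm in diameter; square 26 mm end caps, 24 mm long, keep it from rolling and must stay outside the forks (13 mm play lengthwise either way). Origin: middle of the barrel, on its axis; x along it. Starts lying on the mat, axis 17 mm above the bench; on the bare bench 13 mm.
- pump1: Hand pump, blue barrel, 180 mm long, about 0.15 kg, or absent (2 or 3 of the three are there). Barrel 22 mm in diameter; square 26 mm end caps, 24 mm long, keep it from rolling and must stay outside the forks (13 mm play lengthwise either way). Origin: middle of the barrel, on its axis; x along it. Starts lying on the mat, axis 17 mm above the bench; on the bare bench 13 mm.
- pump2: Hand pump, silver barrel, 180 mm long, about 0.15 kg, or absent (2 or 3 of the three are there). Barrel 22 mm in diameter; square 26 mm end caps, 24 mm long, keep it from rolling and must stay outside the forks (13 mm play lengthwise either way). Origin: middle of the barrel, on its axis; x along it. Starts lying on the mat, axis 17 mm above the bench; on the bare bench 13 mm.
- mat: Fixed black rubber mat 230 x 250 x 4 mm where the pumps start; origin: centre of its underside. It may be turned.
- dock: Fixed grey charging dock: block 110 (x) x 80 (y) x 45 mm with a socket hole in the top, and beside it (to its -y) the switch. Origin: centre of the block's underside. It may be turned.
- socket (a point): Mouth of the dock's socket: centre of the hole at the block's top, 45 mm above the bench; hole 53 mm along its x, 37 mm along its y, 30 mm deep, 3 mm chamfer at the mouth; z up.
- battery: Black block battery with a yellow band, 50 (x) x 34 (y) x 95 (z) mm, 0.4 kg or so, standing upright on the bench. Origin: centre of its underside; its lower end is the plug (lowest 10 mm stepped in to 46 x 30) and goes in the socket x along x (either way round), 3 mm play in all. Fully home its underside is 30 mm below the socket's mouth.
- switch (a joint): Dock's on/off switch lever, rad: 0 = off (leans to the dock's -x), 1.0 = on (leans to the dock's +x). Moves against light friction (about 1.2 N at the knob) and stays where it is left.
- switch_tip (a point): Centre of the red ball knob (26 mm in diameter) of the switch lever; it moves with the lever, which is 55 mm long and pivots 28 mm above the bench at x = 0, y = -90 mm of the dock's frame, in its xz plane, on a grey block 70 x 50 mm, 31 mm high.
- spare: Cardboard box with a yellow sleeve (boxed spare), 110 (x) x 64 (y) x 32 (z) mm, 0.18 kg or so, lying flat on the bench. Origin: centre of the 110 x 64 underside. It is to stand with its 110 mm x axis vertical, either end up, so on a 64 x 32 end face.
- spare_mid (a point): Middle of the boxed spare.
- pad: Fixed green pad 100 x 100 x 3 mm flat on the bench; origin: centre of its underside. Any turn of the standing box on it will do.
- spray: Bystander: green spray bottle 70 mm wide, 190 mm tall, origin under its centre.
- grease: Bystander: blue grease jar with black lid, 70 mm wide, 60 mm tall, origin under its centre.
- spanner: Bystander: steel spanner 180 mm long lying flat, x along it, origin under its centre.
Things that resemble listed ones, but are neither listed nor needed, are in the scene too. Of the things that look like the pad, take the one that is nearest to the robot's base at the start.

How it is judged:
By the outcome, as a careful person would: the job done as asked, in the order asked, and still so for the second after the job is handed in, with the robot touching nothing.
Of pump0, pump1, pump2 only 2 to 3 are there at a start; the rules pass over those that are not, and their reading is None.
At some moment in a run one of pump0, pump1, pump2 may be knocked a few centimetres aside while the robot is not near it.
It also fails if it takes over 210 s, if anything falls off the work surface, if the arm or the gripper's body presses on something with over 40 N, if the wrist force passes 120 N, or if a joint passes its speed limit or range.

### The arm

A 7-joint arm with a two-finger parallel gripper is mounted at the origin on the work surface. World frame = base frame: x ahead of the robot, y to its left, z up, the work surface at z = 0. Lengths are in m, angles in degrees, forces in N, time in s.
With the tool pointing down it reaches from about 0.4 to 0.85 m from the base axis. Payload 10.4 kg.
Tool frame: the origin (TCP) lies at the very end of the fingers, on their centre line; the grasp point (between the pads) lies 19 mm behind it; z points along the fingers, y is the line along which they close (so a half turn about z gives the same grasp; the last joint's range is limited). The gripper opens to 87 mm and grips with 3 to 60 N. Pads are 19 mm wide; open, the fingers measure 117 mm over their backs; the gripper's body (75 mm by 190 mm) begins 51 mm behind the grasp point.
Start: joints at [-73.258, 19.034, -3.707, 83.658, 1.238, 77.344, -5.071], TCP at [0.194, 0.594, 0.223] pointing down, gripper open.
Joint ranges: [-148.97, 148.97], [-28.65, 121.19], [-84.17, 76.75], [9.2, 138.47], [-72.65, 252.65], [3.7, 117.97], [-149.18, 149.18]. Speed limits (degrees/s): [127.2, 127.2, 159.86, 159.86, 180, 180, 180].

### API

Orientations are given as a 3x3 rotation matrix whose columns are the frame's x, y, z axes.
In Python, from plant import arm, optics gives the robot as it stands.
- The arm moves only by the tool servo_tool, never from a script. Its argument "steps" is one flat list of numbers, 7 for each row, row after row: the shift along the tool's x, y, z in cm, then the turn, a rotation vector about the tool's x, y, z in degrees, then the opening, from 0 (shut) to 1 (fully open). In form: [dx, dy, dz, ax, ay, az, grip, dx, dy, dz, ax, ay, az, grip, ...]. A call has 1 to 20 rows; each row is the pose to reach, as a shift and turn from the pose commanded when the call began, along the tool's axes at that moment; what a row does not reach only later rows make up. A row lasts 1/8 s, in which the tool goes at most 62.5 mm and 10.7 degrees, less where a joint would pass 70% of its speed; a pose out of reach is approached as far as the arm can. A call with a gripper value outside its range is refused whole. The fingers move at their own pace and stop on an object; "grip_force" is the grip in N (left out, the last holds). Time passes only in rows, so rows that repeat a pose let the fingers close. It gives the time, the measured TCP pose, the force, the opening and the grip force at its end, in the units of the state.
- arm.observe(): the state, without advancing time (a new reading comes with each control period).
- optics.grab_frame(name): name is "side" or "top"; returns a dict with "pixels" (420x560x3 uint8, red, green, blue), "fx", "fy", "cx", "cy" (pixels), "world_from_camera" (4x4, takes a point from camera to world coordinates). Camera axes: x right, y down, z forward; pixel columns grow to the right and rows downward; lengths in m; the calibration is good to about 2 mm. A picture is of the moment at which its call begins. There is no depth.
- arm.job_done(): hands the job in; it is judged then, once.
The state is a dict: "t": time; "joints": joint angles; "dq": joint speeds; "tau": joint torques, N m; "ee_pos": TCP position; "orientation": TCP orientation; "wrist_force": force on the tool from outside, world axes, zero at the start; "wrist_torque": the same for the moment, N m; "width": finger opening in m; "grasp_force": force on a finger pad.
Only numpy, scipy, OpenCV 4.12 (cv2) and the standard library are available. Lean on these libraries where they do the work, as an engineer would, in place of code of your own. Each camera call takes 0.05 s, during which the arm holds its last target. There are 200 camera calls.

## Working session

There is one attempt and no reset: what is moved stays moved. The work goes in short steps, Python scripts to look and compute and a tool call to move; the robot and the scene stay as the last step left them, time stands still between calls to the robot, and variables do not carry over. Pictures are saved under pics/ and viewed, at most 14 in all, crops included, and the job is handed in when it is done.

Besides the shell and the picture viewer there is one more tool, called in YAML: its name, and indented under it one key for each argument. servo_tool: Moves the arm, as the interface text tells. Its arguments: {"type":"object","properties":{"steps":{"type":"array","items":{"type":"number"}},"grip_force":{"type":"number"}},"required":["steps"]}

```bash
ls; mkdir -p pics; python3 - <<'E'
from plant import arm, optics
import cv2,numpy as np
np.set_printoptions(precision=4,suppress=True)
for n in("top","side"):
    f=optics.grab_frame(n); cv2.imwrite(f"pics/{n}0.png",cv2.resize(f["pixels"][:,:,::-1],(800,600),interpolation=cv2.INTER_CUBIC))
    cv2.imwrite(f"pics/{n}0raw.png",f["pixels"][:,:,::-1])
    print(n,f["fx"],f["fy"],f["cx"],f["cy"]);print(f["world_from_camera"])
s=arm.observe();print(s)
E
```

```text
pics
top 537.8977943710133 537.8977943710133 276.5897852295314 209.2261134974329
[[-0.0261 -0.9817  0.1888  0.3117]
 [-0.9996  0.0272  0.0031  0.0735]
 [-0.0082 -0.1887 -0.982   1.5884]
 [ 0.      0.      0.      1.    ]]
side 520.8710910008036 520.8710910008036 278.41918850976214 213.13717082404602
[[-0.9949 -0.0681  0.0746  0.5045]
 [-0.0987  0.4991 -0.8609  1.4378]
 [ 0.0213 -0.8638 -0.5033  0.8407]
 [ 0.      0.      0.      1.    ]]
{'t': 0.1, 'joints': array([-73.2571,  19.0679,  -3.7092,  83.6991,   1.2383,  77.3427,
        -5.0723]), 'dq': array([-0.0477,  0.0174, -0.0075, -0.0448,  0.023 , -0.1107, -0.0259]), 'tau': array([  0.0012, -62.4547,   0.0245, -39.0718,  -0.0614,   0.0368,
         0.    ]), 'ee_pos': array([0.1934, 0.594 , 0.2219]), 'orientation': array([[-0.9509,  0.3096, -0.0003],
       [ 0.3096,  0.9509, -0.0012],
       [-0.0001, -0.0012, -1.    ]]), 'wrist_force': array([-0.0925,  0.2779,  0.2275]), 'wrist_torque': array([-0.0416,  0.0528, -0.0148]), 'grasp_force': 0.0, 'width': 0.08703742001421134}
```

View pics/top0.png

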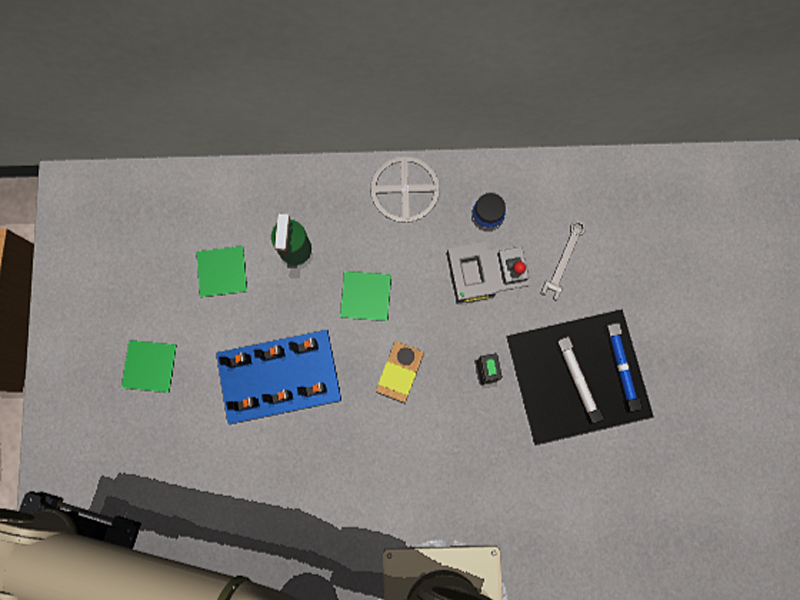

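View pics/side0.png

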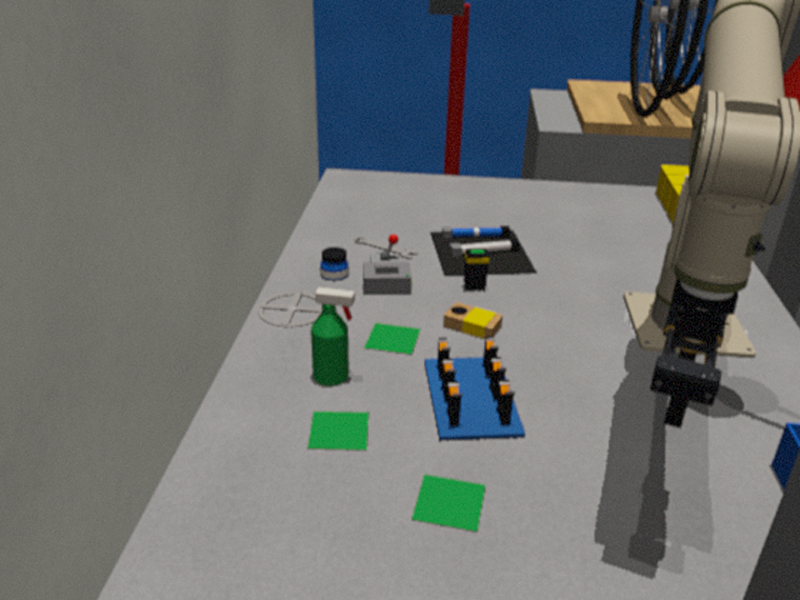

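```bash
cat > h.py <<'E'
import numpy as np, cv2
from plant import arm, optics
np.set_printoptions(precision=4,suppress=True)
def grab(n):
    f=optics.grab_frame(n); return f, f["pixels"][:,:,::-1].copy()
def w(f,u,v,z):
    T=f["world_from_camera"]; d=T[:3,:3]@np.array([(u-f["cx"])/f["fx"],(v-f["cy"])/f["fy"],1]); o=T[:3,3]
    return (o+d*(z-o[2])/d[2])[:2]
def px(f,p):
    q=np.linalg.inv(f["world_from_camera"])@np.append(p,1); return np.array([f["fx"]*q[0]/q[2]+f["cx"],f["fy"]*q[1]/q[2]+f["cy"]])
def tiles(im,orgs,name,tw=100,th=75,k=4):
    ts=[]
    for (x,y) in orgs:
        t=cv2.resize(im[y:y+th,x:x+tw],(tw*k,th*k),interpolation=cv2.INTER_CUBIC)
        for a in range(0,tw,10): cv2.putText(t,str(x+a) if a%20==0 else "|",(int(a*k),8),0,.3,(255,255,255)); 
        for b in range(0,th,10): cv2.putText(t,str(y+b),(0,int(b*k)+4),0,.3,(255,255,255))
        ts.append(t)
    cv2.imwrite(name,np.vstack([np.hstack(ts[:2]),np.hstack(ts[2:])]))
def blobs(im,mask,f,z,minA=25):
    n,l,s,c=cv2.connectedComponentsWithStats(mask.astype(np.uint8))
    for i in range(1,n):
        if s[i,4]<minA: continue
        cnt=max(cv2.findContours((l==i).astype(np.uint8),cv2.RETR_EXTERNAL,cv2.CHAIN_APPROX_NONE)[0],key=len)
        r=cv2.minAreaRect(cnt); b=cv2.boxPoints(r)
        print(i,"A",s[i,4],"c",c[i],"w",w(f,*c[i],z),"rect",np.array(r[0]),np.array(r[1]),r[2]," corners w",np.array([w(f,*p,z) for p in b]).ravel())
E
python3 - <<'E'
from h import *
f,im=grab("top")
tiles(im,[(149,225),(300,160),(255,220),(355,222)],"pics/m1.png")
hsv=cv2.cvtColor(im,cv2.COLOR_BGR2HSV); H,S,V=cv2.split(hsv)
print("green");blobs(im,(abs(H.astype(int)-65)<12)&(S>150)&(V>90),f,.003)
print("blue");blobs(im,(abs(H.astype(int)-110)<12)&(S>130)&(V>60),f,.012)
print("yellow");blobs(im,(abs(H.astype(int)-28)<5)&(S>130)&(V>90),f,.032)
print("red");blobs(im,((H<5)|(H>175))&(S>170)&(V>90),f,.07,8)
print("bright");blobs(im,(S<40)&(V>190),f,.017,20)
print("dark");m=(V<45);m[:200]=0;m[320:]=0;blobs(im,m,f,.004,200)
E
```

```text
green
2 A 1012 c [154.7451 189.5484] w [0.6874 0.4458] rect [154.6846 189.4769] [31.1327 33.2413] 82.87498474121094  corners w [0.731  0.5029 0.7411 0.4025 0.6446 0.3897 0.6347 0.489 ]
26 A 1081 c [103.9371 255.8233] w [0.4902 0.5931] rect [103.77 255.61] [33.0926 34.0826] 8.130102157592773  corners w [0.4494 0.6476 0.5494 0.6374 0.5327 0.5391 0.4331 0.5505]
blue
2 A 74 c [339.8514 153.5   ] w [ 0.782  -0.1183] rect [341.029  151.5783] [22.0966 12.5075] 13.392498016357422  corners w [ 0.7779 -0.0846  0.8162 -0.0952  0.798  -0.1599  0.7599 -0.1491]
3 A 3190 c [195.2743 263.8207] w [0.4585 0.321 ] rect [193.9958 263.48  ] [50.3767 80.9698] 78.2317123413086  corners w [0.5115 0.4571 0.5543 0.2227 0.4083 0.1941 0.3669 0.4246]
4 A 148 c [432.5676 244.2635] w [ 0.4972 -0.3772] rect [432.5589 244.2353] [20.1305  7.2761] 75.96376037597656  corners w [ 0.524  -0.3618  0.5287 -0.3829  0.4707 -0.3925  0.466  -0.3715]
5 A 154 c [439.2792 269.1753] w [ 0.4238 -0.3908] rect [439.2942 269.1765] [20.8581  7.2761] 75.96376037597656  corners w [ 0.4511 -0.3754  0.4557 -0.3965  0.3966 -0.4062  0.3921 -
[... 744 characters left out ...]
769 200.5769] w [ 0.6309 -0.2512] rect [386.9 200.7] [11.1803  2.2361] 26.56505012512207  corners w [ 0.6356 -0.2346  0.6416 -0.2379  0.6255 -0.2667  0.6196 -0.2633]
51 A 211 c [406.1991 266.0616] w [ 0.435  -0.2941] rect [405.8443 265.7869] [45.407   5.3824] 66.37062072753906  corners w [ 0.4943 -0.2634  0.5003 -0.2783  0.3781 -0.3224  0.3723 -0.3078]
dark
1 A 1424 c [  9.2437 234.6889] w [0.561  0.8783] rect [ 10.5 236.5] [73. 21.] 90.0  corners w [0.6678 0.9135 0.666  0.8498 0.446  0.8358 0.4477 0.8978]
5 A 5559 c [402.2227 264.0225] w [ 0.4423 -0.2859] rect [405.3824 263.0294] [79.3092 85.6151] 75.96376037597656  corners w [ 0.5322 -0.1498  0.588  -0.4009  0.3595 -0.4379  0.3066 -0.1934]
```

View pics/m1.png

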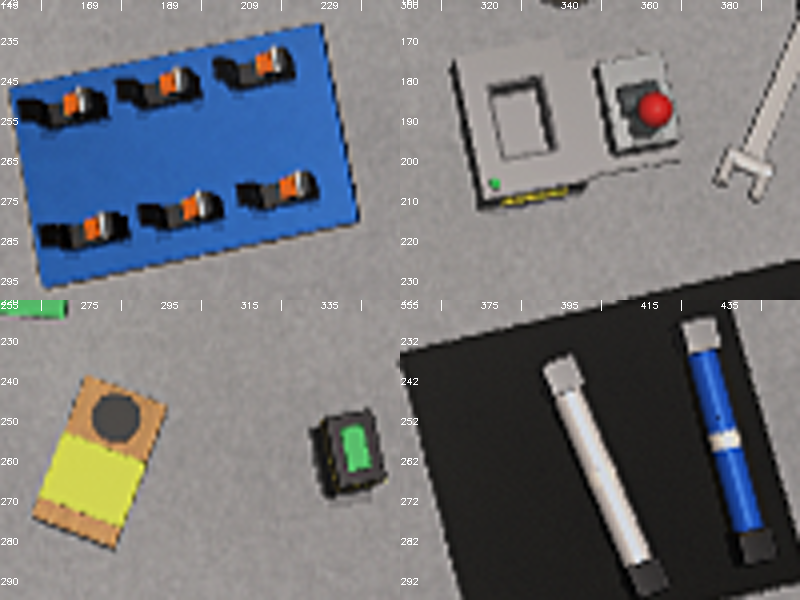

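```bash
cat >> h.py <<'E'
def T(org,pts): return [(org[0]+x/4-.125*3,org[1]+y/4-.125*3) for x,y in pts]
def rect(f,org,pts,z):
    P=np.array([w(f,*p,z) for p in T(org,pts)]); c=P.mean(0)
    # order TL,TR,BR,BL ; x axis = up
    up=(P[0]+P[1]-P[2]-P[3])/2; left=(P[0]+P[3]-P[1]-P[2])/2
    print("c",c,"len",np.linalg.norm(up),np.linalg.norm(left),"yaw",np.degrees(np.arctan2(up[1],up[0])),np.degrees(np.arctan2(-left[0],left[1])))
E
python3 - <<'E'
from h import *
f,im=grab("top")
print("rack");rect(f,(149,225),[(10,87),(322,24),(358,220),(43,288)],.012)
print("hole");rect(f,(300,160),[(90,90),(140,80),(153,150),(103,160)],.045)
print("knob",w(f,*T((300,160),[(256,109)])[0],.076))
print("spare");rect(f,(255,220),[(86,76),(166,105),(114,249),(33,217)],.032)
print("batt");rect(f,(255,220),[(322,120),(370,108),(386,176),(337,190)],.095)
hsv=cv2.cvtColor(im,cv2.COLOR_BGR2HSV); H,S,V=cv2.split(hsv)
print("pad",hsv[207,256]);m=(H>40)&(H<90)&(S>100)&(V>60);m[:,:220]=0;m[:,300:]=0;blobs(im,m,f,.003)
s,ims=grab("side")
for n,p in dict(rack=(.4585,.322,.012),knob=(.66,-.176,.076),batt=(.455,-.07,.095),spare=(.455,.083,.032)).items(): print(n,px(s,p)*800/560,px(f,p)*800/560)
E
```

```text
rack
c [0.4607 0.3233] len 0.14832260298410294 0.23361306595473486 yaw 9.987869142836148 10.301824936882412
hole
c [ 0.6628 -0.0801] len 0.05346680434244506 0.03761093910424635 yaw 7.7166347900403744 9.95637744238688
knob [ 0.6611 -0.1742]
spare
c [0.4613 0.0737] len 0.1098903319553401 0.06227104190231178 yaw -21.778242484166523 -22.286320346164764
batt
c [ 0.4594 -0.1028] len 0.048934545740748604 0.03502802815700587 yaw 9.860210830413418 13.40143157830032
pad [ 66 142 178]
1 A 1074 c [255.5903 206.7086] w [0.6259 0.1414] rect [255.5242 206.7103] [33.2182 32.3877] 4.763641834259033  corners w [0.5824 0.196  0.6812 0.1866 0.6699 0.0867 0.5714 0.0972]
rack [472.5535 392.2499] [278.4886 376.8848]
knob [392.8286 239.6934] [520.4047 267.4622]
batt [478.8999 257.6705] [473.332  369.4666]
spare [476.2747 316.6913] [394.898 374.564]
```

```bash
cat >> h.py <<'E'
from scipy.spatial.transform import Rotation as Ro
def Rt(phi,tilt=0):
    a=np.radians(phi); y=np.array([np.cos(a),np.sin(a),0]); z=np.array([0,0,-1.]); x=np.cross(y,z)
    return np.column_stack([x,y,z])@Ro.from_euler('y',tilt,degrees=True).as_matrix()
def go(*wps):
    """wps: (x,y,z,phi[,tilt]) -> tool-frame deltas from the present pose"""
    s=arm.observe(); R=s["orientation"]; p=s["ee_pos"]; R=Ro.from_matrix(R).as_matrix()
    for q in wps:
        Rg=Rt(*q[3:]); d=R.T@(np.array(q[:3])-p)*100; r=Ro.from_matrix(R.T@Rg).as_rotvec(degrees=True)
        print(np.round(d,2),np.round(r,1),"rows>=",max(np.linalg.norm(d)/6.25,np.linalg.norm(r)/10.7).round(1))
def st():
    s=arm.observe(); R=s["orientation"]
    print("t",s["t"],"p",s["ee_pos"],"phi",np.degrees(np.arctan2(R[1,1],R[0,1])).round(2),"z",R[:,2],"F",s["wrist_force"],"g",s["grasp_force"],"w",s["width"],"q",s["joints"])
E
python3 -c "
from h import *
go((.485,.064,.13,68,25),(.4786,.067,.008,68,25))"
```

```text
[-44.14 -41.38   9.24] [-0.9 25.   3.9] rows>= 9.8
[-43.43 -41.28  21.44] [-0.9 25.   3.9] rows>= 10.2
```

servo_tool:
  steps: [-44.1,-41.4,9.2,-0.9,25,3.9,1,-44.1,-41.4,9.2,-0.9,25,3.9,1,-44.1,-41.4,9.2,-0.9,25,3.9,1,-44.1,-41.4,9.2,-0.9,25,3.9,1,-44.1,-41.4,9.2,-0.9,25,3.9,1,-44.1,-41.4,9.2,-0.9,25,3.9,1,-44.1,-41.4,9.2,-0.9,25,3.9,1,-44.1,-41.4,9.2,-0.9,25,3.9,1,-44.1,-41.4,9.2,-0.9,25,3.9,1,-44.1,-41.4,9.2,-0.9,25,3.9,1,-44.1,-41.4,9.2,-0.9,25,3.9,1,-44.1,-41.4,9.2,-0.9,25,3.9,1,-44.1,-41.4,9.2,-0.9,25,3.9,1,-44.1,-41.4,9.2,-0.9,25,3.9,1,-44.1,-41.4,9.2,-0.9,25,3.9,1,-44.1,-41.4,9.2,-0.9,25,3.9,1]
  grip_force: 25

```text
t: 2.25
ee_pos: [0.4846, 0.0643, 0.1306]
orientation: [[-0.84, 0.374, -0.392], [0.339, 0.927, 0.159], [0.423, 0.001, -0.906]]
wrist_force: [-0.1, 0.4, 0.6]
width: 0.087
grasp_force: 0.0
```

```bash
python3 -c "
from h import *
go((.4786,.067,.008,68,25));st()
f,im=grab('top');tiles(im,[(225,215),(300,160),(355,222),(149,225)],'pics/m2.png')"
```

```text
[-4.59  0.01 11.39] [ 0. -0.  0.] rows>= 2.0
t 2.25 p [0.4846 0.0643 0.1306] phi 68.01 z [-0.3917  0.1589 -0.9063] F [-0.0752  0.4451  0.5795] g 0.0 w 0.08701017269654937 q [-18.9813  24.5617  17.8576  93.3577 -16.9394  86.9305  71.3631]
```

View pics/m2.png

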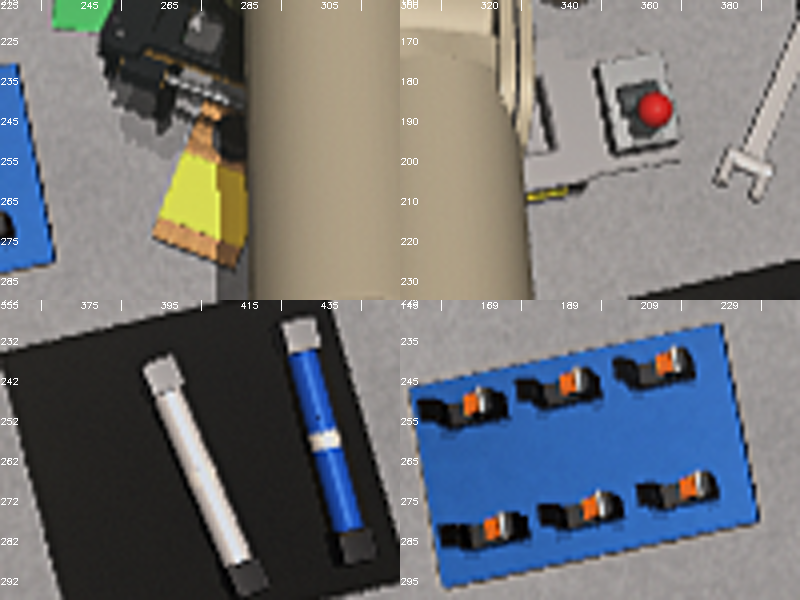

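The box lies under the gripper (tile pixels 155–245, 100–265), with the arm hiding part of it. The pumps haven't moved. I'll descend and grip.

servo_tool:
  steps: [-2,0,5,0,0,0,1,-3.5,0,8.5,0,0,0,1,-4.2,0,10.2,0,0,0,1,-4.6,0,11.3,0,0,0,1,-4.6,0,11.3,0,0,0,1,-4.6,0,11.3,0,0,0,1,-4.6,0,11.3,0,0,0,0.5,-4.6,0,11.3,0,0,0,0.5,-4.6,0,11.3,0,0,0,0.5,-4.6,0,11.3,0,0,0,0.5,-4.6,0,11.3,0,0,0,0.5,-4.6,0,11.3,0,0,0,0.5]
  grip_force: 25

```text
t: 3.8
ee_pos: [0.4791, 0.0664, 0.0089]
orientation: [[-0.84, 0.375, -0.392], [0.339, 0.927, 0.159], [0.423, 0.001, -0.906]]
wrist_force: [0.4, -1.4, 4.1]
width: 0.064
grasp_force: 25.0
```

```bash
cat >> h.py <<'E'
E
python3 -c "
from h import *
R=Rt(68,25);p=np.array([.4791,.0664,.0089]);o=R.T@(np.array([.4613,.0737,.016])-p);print(o)
q=np.array([.6262,.1416,.060])-Rt(103,-65)@o;print('final',q)
up=(.4791,.0664,.20,68,25)
go(up,(q[0]-.05,q[1]-.01,.2,103,-65),(q[0],q[1],.2,103,-65))"
```

```text
[0.0204 0.0001 0.0017]
final [0.6331 0.1431 0.0792]
[  8.08   0.02 -17.32] [ 0. -0.  0.] rows>= 3.1
[  1.6   10.1  -20.33] [-13.2 -86.9 -36.5] rows>= 8.9
[ -2.26  12.9  -22.13] [-13.2 -86.9 -36.5] rows>= 8.9
```

servo_tool:
  steps: [8.1,0,-17.3,0,0,0,0.5,8.1,0,-17.3,0,0,0,0.5,8.1,0,-17.3,0,0,0,0.5,8.1,0,-17.3,0,0,0,0.5,8.1,0,-17.3,0,0,0,0.5,1.6,10.1,-20.3,-13.2,-86.9,-36.5,0.5,1.6,10.1,-20.3,-13.2,-86.9,-36.5,0.5,1.6,10.1,-20.3,-13.2,-86.9,-36.5,0.5,1.6,10.1,-20.3,-13.2,-86.9,-36.5,0.5,1.6,10.1,-20.3,-13.2,-86.9,-36.5,0.5,1.6,10.1,-20.3,-13.2,-86.9,-36.5,0.5,1.6,10.1,-20.3,-13.2,-86.9,-36.5,0.5,1.6,10.1,-20.3,-13.2,-86.9,-36.5,0.5,1.6,10.1,-20.3,-13.2,-86.9,-36.5,0.5,1.6,10.1,-20.3,-13.2,-86.9,-36.5,0.5,1.6,10.1,-20.3,-13.2,-86.9,-36.5,0.5,1.6,10.1,-20.3,-13.2,-86.9,-36.5,0.5,1.6,10.1,-20.3,-13.2,-86.9,-36.5,0.5,1.6,10.1,-20.3,-13.2,-86.9,-36.5,0.5]

```text
t: 6.18
ee_pos: [0.6218, 0.0809, 0.271]
orientation: [[-0.376, -0.045, 0.926], [-0.05, 0.998, 0.028], [-0.925, -0.036, -0.378]]
wrist_force: [0.3, 0.3, -1.5]
width: 0.0636
grasp_force: 25.0
```

```bash
python3 -c "
from h import *
st();go((.6331,.1431,.2,103,-65),(.6331,.1431,.105,103,-65),(.6331,.1431,.0785,103,-65))
f,im=grab('side');x,y=map(int,px(f,(.61,.14,.15)));cv2.imwrite('pics/s1.png',cv2.resize(im[max(0,y-75):y+75,max(0,x-100):x+100],None,fx=4,fy=4,interpolation=cv2.INTER_CUBIC))"
```

```text
t 6.175 p [0.6218 0.0809 0.271 ] phi 92.57 z [ 0.9256  0.0279 -0.3776] F [ 0.3036  0.2603 -1.4949] g 24.999093061778694 w 0.06364675998430662 q [ 28.8376 -12.4923 -46.0101 136.4521 142.0524  16.4642 -65.0352]
[5.84 6.42 3.91] [-10.4   2.6  -2.3] rows>= 1.5
[14.63  6.76  7.49] [-10.4   2.6  -2.3] rows>= 2.8
[17.08  6.85  8.49] [-10.4   2.6  -2.3] rows>= 3.2
```

View pics/s1.png

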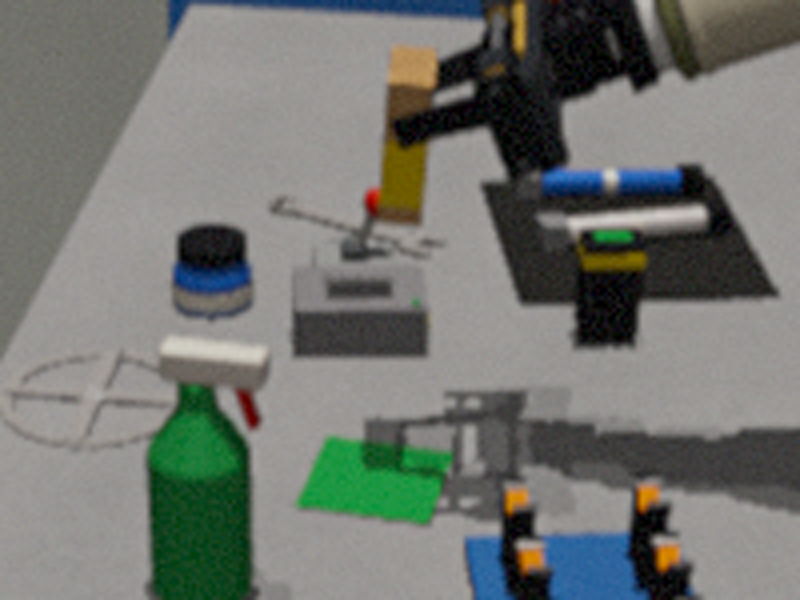

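The box is held upright over the pad, nearly at the hover pose. Joint 4 is close to its limit, so I'll carry on carefully.

servo_tool:
  steps: [5.8,6.4,3.9,-10.4,2.6,-2.3,0.5,5.8,6.4,3.9,-10.4,2.6,-2.3,0.5,5.8,6.4,3.9,-10.4,2.6,-2.3,0.5,5.8,6.4,3.9,-10.4,2.6,-2.3,0.5,5.8,6.4,3.9,-10.4,2.6,-2.3,0.5,5.8,6.4,3.9,-10.4,2.6,-2.3,0.5]

```text
t: 6.98
ee_pos: [0.6351, 0.1425, 0.2051]
orientation: [[-0.406, -0.223, 0.886], [-0.095, 0.975, 0.202], [-0.909, -0.002, -0.417]]
wrist_force: [0.5, -0.2, -1.5]
width: 0.0637
grasp_force: 25.0
```

```bash
python3 -c "
from h import *
st();go((.6331,.1431,.2,103,-65),(.6331,.1431,.105,103,-65),(.6331,.1431,.0785,103,-65))"
```

```text
t 6.975 p [0.6351 0.1425 0.2051] phi 102.89 z [ 0.8864  0.2018 -0.4167] F [ 0.4734 -0.1966 -1.5346] g 24.99896370107308 w 0.06366600093743036 q [ 16.6921   0.5545 -36.326  135.9733 163.2942  22.5317 -76.9072]
[0.54 0.11 0.05] [-0.2  0.4  0.1] rows>= 0.1
[9.17 0.13 4.01] [-0.2  0.4  0.1] rows>= 1.6
[11.58  0.13  5.11] [-0.2  0.4  0.1] rows>= 2.0
```

servo_tool:
  steps: [3,0.1,1.3,-0.2,0.4,0.1,0.5,6,0.1,2.7,-0.2,0.4,0.1,0.5,9.2,0.1,4,-0.2,0.4,0.1,0.5,9.2,0.1,4,-0.2,0.4,0.1,0.5,9.2,0.1,4,-0.2,0.4,0.1,0.5,9.2,0.1,4,-0.2,0.4,0.1,0.5]

```text
t: 7.72
ee_pos: [0.6336, 0.1434, 0.106]
orientation: [[-0.411, -0.226, 0.883], [-0.095, 0.974, 0.205], [-0.907, 0.001, -0.422]]
wrist_force: [-0.4, -0.4, -1.1]
width: 0.064
grasp_force: 25.0
```

```bash
python3 -c "
from h import *
st();go((.6331,.1431,.081,103,-65),(.6331,.1431,.0775,103,-65))
f,im=grab('side');x,y=map(int,px(f,(.61,.14,.08)));cv2.imwrite('pics/s2.png',cv2.resize(im[max(0,y-50):y+50,max(0,x-65):x+65],None,fx=6,fy=6,interpolation=cv2.INTER_CUBIC))"
```

```text
t 7.725 p [0.6336 0.1434 0.106 ] phi 103.07 z [ 0.8833  0.2053 -0.4215] F [-0.4068 -0.3629 -1.1214] g 24.999044823925942 w 0.0639938327754326 q [ 15.9251  17.9584 -36.7678 137.7387 163.9123  39.7095 -70.4488]
[ 2.29 -0.02  1.01] [0.1 0.1 0. ] rows>= 0.4
[ 2.6  -0.02  1.16] [0.1 0.1 0. ] rows>= 0.5
```

View pics/s2.png

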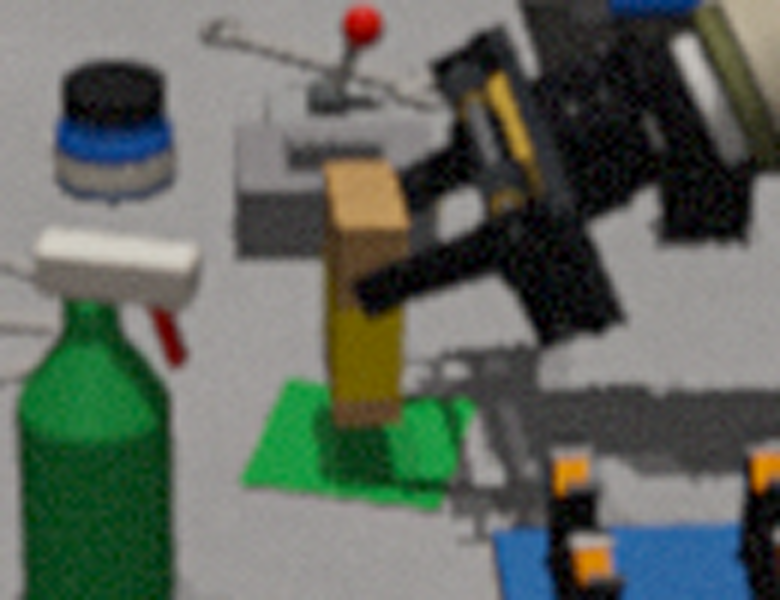

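The box is upright above the middle of the pad (base near pixel 365,415). I'll lower it gently.

servo_tool:
  steps: [1.3,0,0.6,0,0,0,0.5,2.2,0,1,0,0,0,0.5,2.4,0,1.05,0,0,0,0.5,2.4,0,1.05,0,0,0,0.5]

```text
t: 8.28
ee_pos: [0.6319, 0.1434, 0.0773]
orientation: [[-0.414, -0.226, 0.882], [-0.094, 0.974, 0.206], [-0.905, 0.002, -0.425]]
wrist_force: [0.4, 0.3, -1.9]
width: 0.0637
grasp_force: 25.0
```

```bash
python3 -c "
from h import *
st();go((.6331,.1431,.081,103,-65),(.6331,.1431,.0775,103,-65))"
```

```text
t 8.275 p [0.6319 0.1434 0.0773] phi 103.09 z [ 0.8816  0.2058 -0.4247] F [ 0.3811  0.2568 -1.8767] g 24.99891077633947 w 0.06367028718292443 q [ 15.1803  23.1858 -35.8884 137.725  165.0883  44.2357 -69.3267]
[-0.38 -0.05 -0.05] [ 0.1 -0.1 -0.1] rows>= 0.1
[-0.06 -0.05  0.09] [ 0.1 -0.1 -0.1] rows>= 0.0
```

servo_tool:
  steps: [0.1,0,0.15,0,0,0,0.5,0.15,0,0.2,0,0,0,0.5,0.15,0,0.2,0,0,0,0.5]

```text
t: 8.65
ee_pos: [0.6337, 0.1437, 0.0761]
orientation: [[-0.412, -0.226, 0.883], [-0.094, 0.974, 0.206], [-0.906, 0.001, -0.423]]
wrist_force: [-1.9, -0.4, 2.8]
width: 0.0639
grasp_force: 25.0
```

Contact with about 4 N. I'll release and retreat along the tool axis.

servo_tool:
  steps: [0,0,0,0,0,0,0.8,0,0,0,0,0,0,0.95,0,0,0,0,0,0,1,0,0,0,0,0,0,1,0,0,-1,0,0,0,1,0,0,-3,0,0,0,1,0,0,-6,0,0,0,1,0,0,-10,0,0,0,1,0,0,-14,0,0,0,1,0,0,-16,0,0,0,1,0,0,-16,0,0,0,1]

```text
t: 10.02
ee_pos: [0.6112, 0.1412, 0.1369]
orientation: [[-0.443, -0.225, 0.868], [-0.096, 0.974, 0.204], [-0.892, 0.007, -0.453]]
wrist_force: [0.1, 0.6, 1.0]
width: 0.087
grasp_force: 0.0
```

```bash
python3 -c "
from h import *
st();go((.40,.10,.28,45,0),(.40,-.1,.28,10,0))
f,im=grab('side');x,y=map(int,px(f,(.61,.14,.08)));cv2.imwrite('pics/s3.png',cv2.resize(im[max(0,y-50):y+50,max(0,x-65):x+65],None,fx=6,fy=6,interpolation=cv2.INTER_CUBIC))"
```

```text
t 10.025 p [0.6112 0.1412 0.1369] phi 103.02 z [ 0.868   0.2039 -0.4528] F [0.1386 0.6408 1.0486] g 0.0 w 0.0869574371742195 q [ 60.0692  33.1678 -84.0991 138.3846 143.9919  39.2674 -34.0679]
[ -3.02   0.84 -25.65] [32.1 57.2 51.6] rows>= 7.8
[ -1.09 -18.64 -29.73] [50.9 47.8 82.4] rows>= 10.1
```

View pics/s3.png

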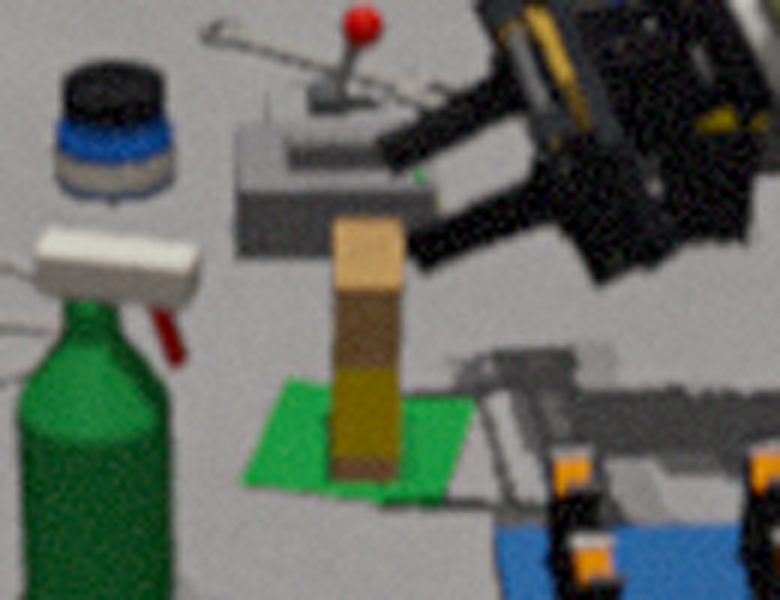

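The box stands upright mid-pad. Joints 3 and 4 are near their limits, so I'll move straight up first and then untilt.

servo_tool:
  steps: [-3.6,0,-1.8,0,0,0,1,-7,0,-3.6,0,0,0,1,-10,0,-4.5,0,6,0,1,-10,0,-4.5,0,14,0,1]

```text
t: 10.58
ee_pos: [0.6219, 0.122, 0.1602]
orientation: [[-0.509, -0.202, 0.836], [-0.163, 0.977, 0.137], [-0.845, -0.066, -0.531]]
wrist_force: [1.3, -1.1, -0.5]
width: 0.0871
grasp_force: 0.0
```

```bash
python3 -c "
from h import *
st();go((.52,.0,.30,80,0),(.47,-.1,.28,10,0))"
```

```text
t 10.575 p [0.6219 0.122  0.1602] phi 101.7 z [ 0.8364  0.1372 -0.5306] F [ 1.3318 -1.095  -0.5375] g 0.0 w 0.08708893242326618 q [ 40.6253   4.4833 -60.2543 134.6923 143.8144  18.3917 -52.8754]
[ -4.64 -10.79 -17.61] [ 7.5 57.9 21.7] rows>= 5.8
[  1.23 -19.41 -22.11] [43.4 47.6 84.9] rows>= 10.0
```

servo_tool:
  steps: [-4.6,-10.8,-17.6,7.5,57.9,21.7,1,-4.6,-10.8,-17.6,7.5,57.9,21.7,1,-4.6,-10.8,-17.6,7.5,57.9,21.7,1,-4.6,-10.8,-17.6,7.5,57.9,21.7,1,-4.6,-10.8,-17.6,7.5,57.9,21.7,1,-4.6,-10.8,-17.6,7.5,57.9,21.7,1,-4.6,-10.8,-17.6,7.5,57.9,21.7,1,-4.6,-10.8,-17.6,7.5,57.9,21.7,1,-4.6,-10.8,-17.6,7.5,57.9,21.7,1,-4.6,-10.8,-17.6,7.5,57.9,21.7,1]

```text
t: 11.82
ee_pos: [0.5187, 0.0017, 0.3008]
orientation: [[-0.967, 0.132, 0.217], [0.112, 0.988, -0.103], [-0.228, -0.075, -0.971]]
wrist_force: [0.7, 1.1, -0.7]
width: 0.0871
grasp_force: 0.0
```

```bash
python3 -c "
from h import *
st();go((.46,-.103,.20,101,0),(.46,-.103,.20,-79,0))"
```

```text
t 11.825 p [0.5187 0.0017 0.3008] phi 82.37 z [ 0.2165 -0.1025 -0.9709] F [ 0.6593  1.0953 -0.7145] g 0.0 w 0.08707421076042728 q [ 18.0494  -4.7021 -26.7686 101.689    5.9428  71.0901  72.643 ]
[  6.8  -10.37   9.58] [ -6.4  12.4 -18. ] rows>= 2.5
[  6.8  -10.37   9.58] [ 17.6   9.1 160.8] rows>= 15.1
```

servo_tool:
  steps: [6.8,-10.4,9.6,-6.4,12.4,-18,1,6.8,-10.4,9.6,-6.4,12.4,-18,1,6.8,-10.4,9.6,-6.4,12.4,-18,1,6.8,-10.4,9.6,-6.4,12.4,-18,1,6.8,-10.4,9.6,-6.4,12.4,-18,1,6.8,-10.4,9.6,-6.4,12.4,-18,1]

```text
t: 12.58
ee_pos: [0.4611, -0.1045, 0.1979]
orientation: [[-0.982, -0.187, 0.004], [-0.187, 0.982, -0.002], [-0.004, -0.002, -1.0]]
wrist_force: [0.4, 0.4, -0.1]
width: 0.0872
grasp_force: 0.0
```

```bash
python3 -c "
from h import *
st();go((.459,-.103,.11,101,0),(.459,-.103,.057,101,0))"
```

```text
t 12.575 p [ 0.4611 -0.1045  0.1979] phi 100.76 z [ 0.0043 -0.0017 -1.    ] F [ 0.3584  0.4136 -0.1186] g 0.0 w 0.08721536810996243 q [ 24.5008   1.4876 -17.4769 107.2295   0.5394  71.0959 107.6127]
[0.21 0.21 8.79] [-0.1  0.2 -0.2] rows>= 1.4
[ 0.23  0.22 14.09] [-0.1  0.2 -0.2] rows>= 2.3
```

servo_tool:
  steps: [0.2,0.2,5,0,0,0,1,0.2,0.2,9,0,0,0,1,0.2,0.2,12,0,0,0,1,0.2,0.2,14.1,0,0,0,1,0.2,0.2,14.1,0,0,0,1,0.2,0.2,14.1,0,0,0,0.2,0.2,0.2,14.1,0,0,0,0.2,0.2,0.2,14.1,0,0,0,0.2,0.2,0.2,14.1,0,0,0,0.2,0.2,0.2,14.1,0,0,0,0.2,0.2,0.2,14.1,0,0,0,0.2,0.2,0.2,14.1,0,0,0,0.2]
  grip_force: 35

```text
t: 14.08
ee_pos: [0.4588, -0.1044, 0.0564]
orientation: [[-0.983, -0.184, 0.004], [-0.184, 0.983, -0.002], [-0.003, -0.002, -1.0]]
wrist_force: [-0.0, -0.1, 0.6]
width: 0.0336
grasp_force: 34.8
```

```bash
python3 -c "
from h import *
st();
# hole sits at (.6628,-.0801) ; battery grasp x offset: keep
go((.459,-.103,.18,101,0),(.6628,-.0801,.18,99,0))"
```

```text
t 14.075 p [ 0.4588 -0.1044  0.0564] phi 100.62 z [ 0.0038 -0.0018 -1.    ] F [-0.0022 -0.0939  0.6209] g 34.76144099724479 w 0.03363310479866442 q [ 23.63    10.4527 -17.6035 116.3418   4.0122  53.5239 104.5418]
[ -0.09   0.1  -12.36] [-0.1  0.2 -0.4] rows>= 2.0
[-20.54  -1.4  -12.28] [-0.1  0.2  1.6] rows>= 3.8
```

servo_tool:
  steps: [0,0,-6,0,0,0,0.2,0,0,-11,0,0,0,0.2,-6,-0.4,-11,0,0,0.5,0.2,-12,-0.8,-11,0,0,1,0.2,-17,-1.2,-10.5,0,0,1.6,0.2,-20.5,-1.4,-10,0,0,1.6,0.2,-20.5,-1.4,-10,0,0,1.6,0.2,-20.5,-1.4,-10,0,0,1.6,0.2]

```text
t: 15.08
ee_pos: [0.6616, -0.0802, 0.1562]
orientation: [[-0.988, -0.157, 0.002], [-0.157, 0.988, -0.002], [-0.001, -0.002, -1.0]]
wrist_force: [0.0, -0.5, -3.7]
width: 0.0341
grasp_force: 34.9
```

```bash
python3 -c "
from h import *
st();go((.6628,-.0801,.115,99,0))
f,im=grab('side');x,y=map(int,px(f,(.66,-.1,.1)));a=cv2.resize(im[y-40:y+40,x-50:x+50],(400,320),interpolation=cv2.INTER_CUBIC)
f,im=grab('top');x,y=map(int,px(f,(.66,-.1,.1)));b=cv2.resize(im[y-40:y+40,x-50:x+50],(400,320),interpolation=cv2.INTER_CUBIC);cv2.imwrite('pics/b1.png',np.hstack([a,b]))"
```

```text
t 15.075 p [ 0.6616 -0.0802  0.1562] phi 99.02 z [ 0.0017 -0.0017 -1.    ] F [ 0.0173 -0.4868 -3.6674] g 34.948724971327465 w 0.03405486663090663 q [ 16.102   27.5337 -18.2128  80.9994   8.801   72.7485  96.2428]
[-0.12 -0.    4.12] [-0.1  0.1  0. ] rows>= 0.7
```

View pics/b1.png

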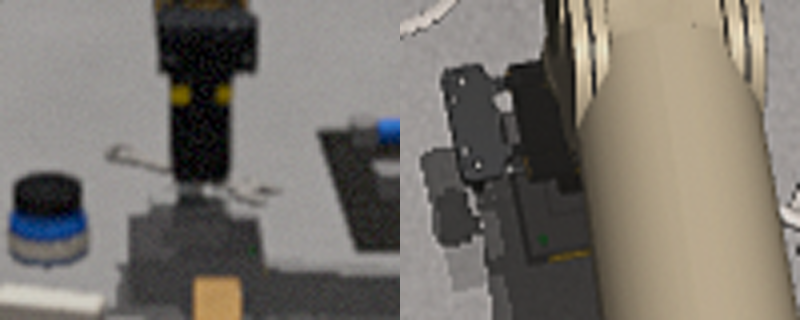

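servo_tool:
  steps: [-0.1,0,2.5,0,0,0,0.2,-0.1,0,4.5,0,0,0,0.2,-0.1,0,5.5,0,0,0,0.2,-0.1,0,6.1,0,0,0,0.2,-0.1,0,6.1,0,0,0,0.2]

```text
t: 15.8
ee_pos: [0.6637, -0.0801, 0.0962]
orientation: [[-0.988, -0.157, 0.004], [-0.157, 0.988, -0.002], [-0.003, -0.002, -1.0]]
wrist_force: [0.3, -0.4, -3.5]
width: 0.0339
grasp_force: 34.9
```

```bash
python3 -c "
from h import *
st();print(arm.observe()['wrist_torque'])"
```

```text
t 15.8 p [ 0.6637 -0.0801  0.0962] phi 99.02 z [ 0.0038 -0.0017 -1.    ] F [ 0.2512 -0.4321 -3.4831] g 34.948758762402576 w 0.03386207548287681 q [ 15.8989  30.4896 -17.8564  84.2381   9.867   66.588   95.4817]
[ 0.0048  0.0561 -0.0279]
```

No contact with the plug 5 mm in. Continuing down.

servo_tool:
  steps: [0,0,0.6,0,0,0,0.2,0,0,1.2,0,0,0,0.2,0,0,1.6,0,0,0,0.2]

```text
t: 16.18
ee_pos: [0.6643, -0.0813, 0.0805]
orientation: [[-0.988, -0.156, 0.005], [-0.156, 0.988, -0.003], [-0.005, -0.004, -1.0]]
wrist_force: [0.6, -4.0, -2.0]
width: 0.0339
grasp_force: 35.0
```

servo_tool:
  steps: [0,-0.1,0,0,0,0,0.2,0,-0.15,0.5,0,0,0,0.2,0,-0.15,0.9,0,0,0,0.2,0,-0.15,1,0,0,0,0.2]

```text
t: 16.68
ee_pos: [0.664, -0.0814, 0.0714]
orientation: [[-0.988, -0.157, 0.004], [-0.157, 0.988, -0.002], [-0.003, -0.002, -1.0]]
wrist_force: [-7.1, -2.0, 14.0]
width: 0.0336
grasp_force: 35.0
```

```bash
python3 -c "
from h import *
st();print(arm.observe()['wrist_torque'])"
```

```text
t 16.675 p [ 0.664  -0.0814  0.0714] phi 99.03 z [ 0.0038 -0.0018 -1.    ] F [-7.0514 -1.9636 13.9997] g 34.9792104975495 w 0.03357535803749156 q [ 15.8622  31.9024 -17.6346  85.3167  10.3609  64.1547  95.2657]
[-0.3104  1.8948  0.0735]
```

servo_tool:
  steps: [0,0,0.08,0,0,0,0.2,0,0,0.08,0,0,0,0.2,0,0,0,0,0,0,0.8,0,0,0,0,0,0,0.8,0,0,0,0,0,0,0.8,0,0,-3,0,0,0,0.8,0,0,-8,0,0,0,0.8,0,0,-11,0,0,0,0,0,0,-11,0,0,0,0]

```text
t: 17.8
ee_pos: [0.665, -0.0812, 0.1831]
orientation: [[-0.988, -0.157, 0.009], [-0.157, 0.988, -0.002], [-0.008, -0.003, -1.0]]
wrist_force: [0.5, 0.3, 0.2]
width: 0.057
grasp_force: 0.0
```

```bash
python3 -c "
from h import *
st();go((.6265,-.1795,.15,99,0),(.6265,-.1795,.06,99,0))
f,im=grab('side');x,y=map(int,px(f,(.64,-.15,.08)));a=cv2.resize(im[y-40:y+40,x-50:x+50],(400,320),interpolation=cv2.INTER_CUBIC)
f,im=grab('top');x,y=map(int,px(f,(.64,-.15,.08)));b=cv2.resize(im[y-40:y+40,x-50:x+50],(400,320),interpolation=cv2.INTER_CUBIC);cv2.imwrite('pics/b2.png',np.hstack([a,b]))"
```

```text
t 17.8 p [ 0.665  -0.0812  0.1831] phi 99.02 z [ 0.0087 -0.0019 -1.    ] F [0.5273 0.2895 0.1536] g 0.0 w 0.05703297749206779 q [ 16.138   26.6734 -18.3137  78.9222   8.5052  75.2359  96.5745]
[ 5.38 -9.09  3.29] [-0.2  0.5  0. ] rows>= 1.8
[ 5.45 -9.06 12.29] [-0.2  0.5  0. ] rows>= 2.6
```

View pics/b2.png

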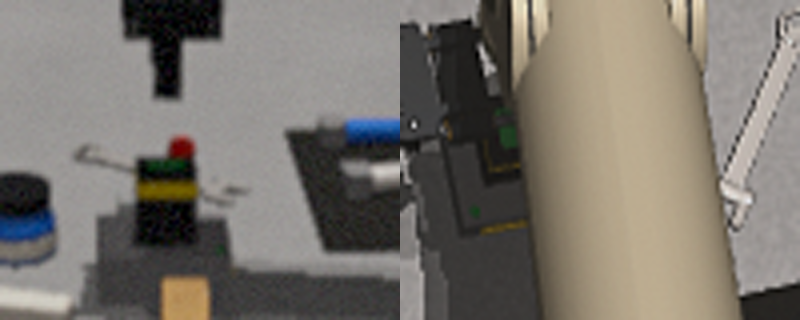

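The battery sits in the dock (side view, pixel 167,200), with the knob behind it at (182,147), still leaning to off. Next is the switch.

servo_tool:
  steps: [5.4,-9.1,0.5,-0.2,0.5,0,0,5.4,-9.1,0.5,-0.2,0.5,0,0,5.4,-9.1,4,-0.2,0.5,0,0,5.4,-9.1,8,-0.2,0.5,0,0,5.4,-9.1,11,-0.2,0.5,0,0,5.4,-9.1,12.3,-0.2,0.5,0,0,5.4,-9.1,12.3,-0.2,0.5,0,0]

```text
t: 18.77
ee_pos: [0.6243, -0.1797, 0.0561]
orientation: [[-0.988, -0.157, -0.007], [-0.157, 0.988, 0.001], [0.007, 0.002, -1.0]]
wrist_force: [0.1, 0.9, 0.5]
width: 0.0002
grasp_force: 0.0
```

```bash
python3 -c "
from h import *
st()"
```

```text
t 18.775 p [ 0.6243 -0.1797  0.0561] phi 99.03 z [-0.0074  0.001  -1.    ] F [0.1092 0.9444 0.5151] g 0.0 w 0.00024466302796285165 q [ 23.8843  30.8746 -15.8649  88.6606   9.1482  62.1704 104.8427]
```

servo_tool:
  steps: [-1,0,-0.3,0,0,0,0,-2,0,-0.4,0,0,0,0,-3,0,-0.4,0,0,0,0,-4,0,-0.4,0,0,0,0,-5,0,-0.4,0,0,0,0,-5.5,0,-0.4,0,0,0,0,-6,0,-0.4,0,0,0,0,-6.4,0,-0.4,0,0,0,0]

```text
t: 19.77
ee_pos: [0.6835, -0.1708, 0.0598]
orientation: [[-0.988, -0.156, -0.017], [-0.156, 0.988, -0.0], [0.017, 0.003, -1.0]]
wrist_force: [-33.5, -0.1, 17.1]
width: 0.0003
grasp_force: 16.9
```

```bash
python3 -c "
from h import *
st()
f,im=grab('side');x,y=map(int,px(f,(.64,-.15,.08)));a=cv2.resize(im[y-40:y+40,x-50:x+50],(400,320),interpolation=cv2.INTER_CUBIC)
cv2.imwrite('pics/b3.png',a)
P=np.array([.6611,-.1742]);u=np.array([.988,.157]);
for d in(0,.026,.052): print(px(f,np.append(P+u*d,.083 if d==.026 else .076))-[x-50,y-40])"
```

```text
t 19.775 p [ 0.6835 -0.1708  0.0598] phi 98.95 z [-0.0167 -0.     -0.9999] F [-33.5049  -0.0759  17.0794] g 16.853442848660052 w 0.0002751018419850997 q [ 20.496   37.2259 -15.2528  78.1884  10.1155  66.8581 103.0367]
[44.6058 37.9885]
[37.0386 36.173 ]
[29.4154 38.0768]
```

View pics/b3.png

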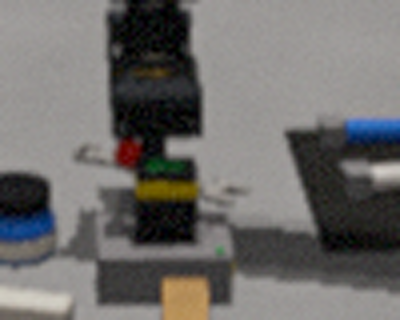

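The knob is hard over at the end stop: it moved from (182,147) to (128,153), with 33 N of reaction. I'll back off and head for the pumps.

servo_tool:
  steps: [1.5,0,0,0,0,0,0,3,0,0,0,0,0,0,3.5,0,-4,0,0,0,0.3,3.5,0,-9,0,0,0,0.5,3.5,0,-14,0,0,0,0.5,3.5,0,-14,0,0,0,0.5]

```text
t: 20.58
ee_pos: [0.657, -0.1755, 0.2065]
orientation: [[-0.988, -0.157, 0.003], [-0.157, 0.988, -0.001], [-0.003, -0.002, -1.0]]
wrist_force: [-1.4, 0.4, -0.1]
width: 0.0326
grasp_force: 0.0
```

```bash
cat >> h.py <<'E'
def pumps():
    f,im=grab("top"); hsv=cv2.cvtColor(im,cv2.COLOR_BGR2HSV); H,S,V=[c.astype(int) for c in cv2.split(hsv)]
    cv2.imwrite("pics/last.png",im)
    for n,m in (("silver",(S<40)&(V>170)),("blue",(abs(H-110)<12)&(S>130)&(V>60))):
        m=m.copy();m[:215]=0;m[330:]=0;m[:,:330]=0;print(n);blobs(im,m,f,.017,20)
E
python3 -c "
from h import *
st();pumps();go((.48,-.15,.2,20,0),(.44,-.29,.15,-70,0))"
```

```text
t 20.575 p [ 0.657  -0.1755  0.2065] phi 99.03 z [ 0.0035 -0.0013 -1.    ] F [-1.3832  0.4228 -0.1377] g 0.0 w 0.03260196241142911 q [ 22.4579  27.2232 -16.3613  75.0879   7.6032  78.5316 105.36  ]
silver
10 A 21 c [436.7619 256.5238] w [ 0.4603 -0.3851] rect [436.5 256. ] [5. 4.] 0.0  corners w [ 0.4563 -0.3767  0.4679 -0.3777  0.4675 -0.3922  0.4559 -0.3912]
blue
1 A 148 c [432.5676 244.2635] w [ 0.4966 -0.3758] rect [432.5589 244.2353] [20.1305  7.2761] 75.96376037597656  corners w [ 0.5234 -0.3604  0.528  -0.3815  0.4702 -0.3911  0.4656 -0.3701]
2 A 155 c [439.2387 269.1161] w [ 0.4236 -0.3893] rect [439.2449 269.168 ] [20.9351  7.3434] 75.0685806274414  corners w [ 0.4505 -0.3733  0.4555 -0.3944  0.3965 -0.4051  0.3916 -0.3842]
[16.96  5.26  0.35] [-0. -0. 79.] rows>= 7.4
[23.1  -7.93  5.36] [ -0.1   0.  169. ] rows>= 15.8
```

servo_tool:
  steps: [17,5.3,0.3,0,0,79,0.5,17,5.3,0.3,0,0,79,0.5,17,5.3,0.3,0,0,79,0.5,17,5.3,0.3,0,0,79,0.5,17,5.3,0.3,0,0,79,0.5,17,5.3,0.3,0,0,79,0.5,17,5.3,0.3,0,0,79,0.5,17,5.3,0.3,0,0,79,0.5,17,5.3,0.3,0,0,79,0.5]

```text
t: 21.75
ee_pos: [0.4777, -0.1495, 0.1979]
orientation: [[-0.343, 0.939, -0.007], [0.939, 0.343, 0.001], [0.003, -0.006, -1.0]]
wrist_force: [-0.2, -0.7, -0.2]
width: 0.0435
grasp_force: 0.0
```

```bash
python3 -c "
from h import *
st();pumps();go((.46,-.383,.12,-79.5,0))"
```

```text
t 21.75 p [ 0.4777 -0.1495  0.1979] phi 20.06 z [-0.0068  0.0009 -1.    ] F [-0.2    -0.6705 -0.1596] g 0.0 w 0.043459708514100956 q [ 23.2181   5.2086 -11.7054 103.3111   1.1408  71.982   31.2616]
silver
14 A 21 c [436.7619 256.5238] w [ 0.4603 -0.3851] rect [436.5 256. ] [5. 4.] 0.0  corners w [ 0.4563 -0.3767  0.4679 -0.3777  0.4675 -0.3922  0.4559 -0.3912]
blue
1 A 148 c [432.5676 244.2635] w [ 0.4966 -0.3758] rect [432.5589 244.2353] [20.1305  7.2761] 75.96376037597656  corners w [ 0.5234 -0.3604  0.528  -0.3815  0.4702 -0.3911  0.4656 -0.3701]
2 A 154 c [439.2792 269.1753] w [ 0.4234 -0.3894] rect [439.2942 269.1765] [20.8581  7.2761] 75.96376037597656  corners w [ 0.4507 -0.374   0.4553 -0.395   0.3963 -0.4047  0.3918 -0.3839]
[-21.33  -9.66   7.8 ] [-0.4  0.2 99.6] rows>= 9.3
```

servo_tool:
  steps: [-21.3,-9.7,7.8,-0.4,0.2,99.6,0.6,-21.3,-9.7,7.8,-0.4,0.2,99.6,0.6,-21.3,-9.7,7.8,-0.4,0.2,99.6,0.6,-21.3,-9.7,7.8,-0.4,0.2,99.6,0.6,-21.3,-9.7,7.8,-0.4,0.2,99.6,0.6,-21.3,-9.7,7.8,-0.4,0.2,99.6,0.6,-21.3,-9.7,7.8,-0.4,0.2,99.6,0.6,-21.3,-9.7,7.8,-0.4,0.2,99.6,0.6,-21.3,-9.7,7.8,-0.4,0.2,99.6,0.6,-21.3,-9.7,7.8,-0.4,0.2,99.6,0.6,-21.3,-9.7,7.8,-0.4,0.2,99.6,0.6,-21.3,-9.7,7.8,-0.4,0.2,99.6,0.6]

```text
t: 23.3
ee_pos: [0.4595, -0.383, 0.1207]
orientation: [[0.983, 0.183, 0.001], [0.183, -0.983, 0.0], [0.001, 0.0, -1.0]]
wrist_force: [-1.0, 0.0, -0.1]
width: 0.0522
grasp_force: 0.0
```

```bash
python3 -c "
from h import *
st();pumps();go((.46,-.383,.0065,-79.5,0))"
```

```text
t 23.3 p [ 0.4595 -0.383   0.1207] phi -79.46 z [ 0.0013  0.0002 -1.    ] F [-1.0272  0.0413 -0.0888] g 0.0 w 0.052244986428064036 q [ 27.2744  19.8586  10.0144  95.7019  -3.8036  64.7148 -41.1326]
silver
22 A 106 c [397.1038 246.6698] w [ 0.4923 -0.2716] rect [399.0354 248.5127] [25.122   7.2918] 64.79888153076172  corners w [ 0.5164 -0.2535  0.525  -0.2735  0.4574 -0.3     0.4488 -0.2802]
blue
1 A 32 c [430.6875 237.0625] w [ 0.518 -0.372] rect [430.5 237. ] [4. 7.] 90.0  corners w [ 0.5244 -0.3617  0.5238 -0.3822  0.512  -0.3812  0.5126 -0.3607]
2 A 75 c [440.8267 274.16  ] w [ 0.4089 -0.3926] rect [440.5883 273.853 ] [11.1566  7.0335] 75.96376037597656  corners w [ 0.4233 -0.3793  0.4277 -0.3995  0.3963 -0.4047  0.392  -0.3846]
[ 0.04  0.01 11.43] [ 0.  -0.1  0. ] rows>= 1.8
```

servo_tool:
  steps: [0,0,5,0,0,0,0.6,0,0,8.5,0,0,0,0.6,0,0,10.5,0,0,0,0.6,0,0,11.4,0,0,0,0.6,0,0,11.4,0,0,0,0.6,0,0,11.4,0,0,0,0.1,0,0,11.4,0,0,0,0.1,0,0,11.4,0,0,0,0.1,0,0,11.4,0,0,0,0.1,0,0,11.4,0,0,0,0.1,0,0,11.4,0,0,0,0.1]
  grip_force: 45

```text
t: 24.72
ee_pos: [0.4599, -0.3832, 0.0073]
orientation: [[0.984, 0.181, 0.002], [0.181, -0.984, -0.0], [0.002, 0.001, -1.0]]
wrist_force: [-1.2, -0.1, 4.1]
width: 0.0211
grasp_force: 45.0
```

```bash
python3 -c "
from h import *
st();go((.459,-.383,.2,-79.5,0),(.47,-.1,.2,-79.9,0),(.473,.2544,.2,-79.9,0))"
```

```text
t 24.725 p [ 0.4599 -0.3832  0.0073] phi -79.58 z [ 0.0019 -0.0003 -1.    ] F [-1.2364 -0.0968  4.1295] g 45.00102639198303 w 0.0211073926262902 q [ 28.1202  27.5904   9.0809 100.3325  -5.3546  52.3949 -40.129 ]
[ -0.05  -0.02 -19.27] [ 0.  -0.1 -0.1] rows>= 3.1
[  6.15 -27.66 -19.28] [ 0.  -0.1  0.3] rows>= 5.5
[ 12.86 -62.46 -19.29] [ 0.  -0.1  0.3] rows>= 10.7
```

servo_tool:
  steps: [0,0,-6,0,0,0,0.1,0,0,-12,0,0,0,0.1,0,-1,-18,0,0,0,0.1,1,-6,-19.3,0,0,0,0.1,12.9,-62.5,-19.3,0,0,-0.3,0.1,12.9,-62.5,-19.3,0,0,0.3,0.1,12.9,-62.5,-19.3,0,0,0.3,0.1,12.9,-62.5,-19.3,0,0,0.3,0.1,12.9,-62.5,-19.3,0,0,0.3,0.1,12.9,-62.5,-19.3,0,0,0.3,0.1,12.9,-62.5,-19.3,0,0,0.3,0.1,12.9,-62.5,-19.3,0,0,0.3,0.1,12.9,-62.5,-19.3,0,0,0.3,0.1,12.9,-62.5,-19.3,0,0,0.3,0.1,12.9,-62.5,-19.3,0,0,0.3,0.1,12.9,-62.5,-19.3,0,0,0.3,0.1,12.9,-62.5,-19.3,0,0,0.3,0.1,12.9,-62.5,-19.3,0,0,0.3,0.1]

```text
t: 26.98
ee_pos: [0.4736, 0.254, 0.2001]
orientation: [[0.985, 0.174, 0.002], [0.174, -0.985, -0.0], [0.002, 0.001, -1.0]]
wrist_force: [0.2, 0.3, -0.9]
width: 0.0209
grasp_force: 45.0
```

```bash
python3 -c "
from h import *
st();go((.473,.2544,.11,-79.9,0))
f,im=grab('side');x,y=map(int,px(f,(.47,.3,.1)));a=cv2.resize(im[y-60:y+60,x-50:x+50],(500,600),interpolation=cv2.INTER_CUBIC)
f,im=grab('top');tiles(im,[(149,225),(149,225),(355,222),(300,160)],'pics/x.png');cv2.imwrite('pics/r1.png',a)"
```

```text
t 26.975 p [0.4736 0.254  0.2001] phi -79.96 z [ 0.0019 -0.0003 -1.    ] F [ 0.2459  0.2765 -0.8931] g 44.99956548213959 w 0.020924462359086692 q [ -14.1097   10.0785  -21.1651   98.0069    3.8762   72.5378 -116.0994]
[-0.06 -0.05  9.01] [ 0.  -0.1 -0.1] rows>= 1.4
```

View pics/r1.png

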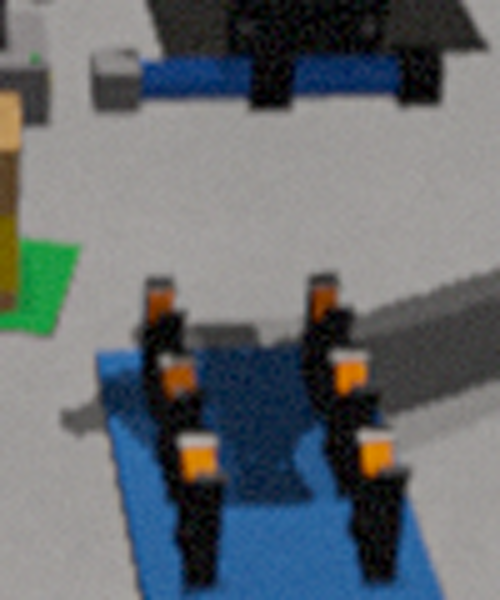

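The pump is centred in the fingers (caps at 92–440, fingers at 272) and held level above clip0. Lowering.

servo_tool:
  steps: [0,0,5,0,0,0,0.1,0,0,9,0,0,0,0.1,0,0,11,0,0,0,0.1,0,0,12,0,0,0,0.1,0,0,12.5,0,0,0,0.1]

```text
t: 27.7
ee_pos: [0.4737, 0.2551, 0.0751]
orientation: [[0.984, 0.176, 0.002], [0.176, -0.984, 0.0], [0.002, 0.0, -1.0]]
wrist_force: [0.1, 0.2, -1.1]
width: 0.0211
grasp_force: 45.0
```

servo_tool:
  steps: [0,0,0.6,0,0,0,0.1,0,0,1.1,0,0,0,0.1,0,0,1.5,0,0,0,0.1]

```text
t: 28.08
ee_pos: [0.4744, 0.2563, 0.0613]
orientation: [[0.984, 0.176, 0.004], [0.176, -0.984, 0.002], [0.004, -0.001, -1.0]]
wrist_force: [-1.2, 3.0, 9.3]
width: 0.0208
grasp_force: 45.0
```

servo_tool:
  steps: [0,0.1,0.5,0,0,0,0.1,0,0.1,1,0,0,0,0.1,0,0.1,1.3,0,0,0,0.1]

```text
t: 28.45
ee_pos: [0.4746, 0.2568, 0.0486]
orientation: [[0.984, 0.177, 0.005], [0.177, -0.984, 0.004], [0.005, -0.003, -1.0]]
wrist_force: [-1.4, 6.8, 5.5]
width: 0.021
grasp_force: 45.0
```

servo_tool:
  steps: [0,0.1,0.5,0,0,0,0.1,0,0.1,0.9,0,0,0,0.1,0,0.1,1.2,0,0,0,0.1,0,0.1,1.4,0,0,0,0.1]

```text
t: 28.95
ee_pos: [0.4744, 0.256, 0.0349]
orientation: [[0.984, 0.177, 0.004], [0.177, -0.984, 0.004], [0.005, -0.003, -1.0]]
wrist_force: [-8.3, 1.9, 25.9]
width: 0.0205
grasp_force: 45.0
```

At floor height with 26 N. Releasing and lifting away.

servo_tool:
  steps: [0,0,-0.1,0,0,0,0.45,0,0,-0.1,0,0,0,0.45,0,0,-0.1,0,0,0,0.45,0,0,-0.1,0,0,0,0.45,0,0,-2,0,0,0,0.45,0,0,-7,0,0,0,0.45,0,0,-13,0,0,0,0.45,0,0,-17,0,0,0,0.45,0,0,-17,0,0,0,0.45]

```text
t: 30.08
ee_pos: [0.4752, 0.2541, 0.2078]
orientation: [[0.984, 0.176, 0.008], [0.176, -0.984, 0.003], [0.009, -0.002, -1.0]]
wrist_force: [1.0, 0.5, -0.7]
width: 0.0394
grasp_force: 0.0
```

```bash
python3 -c "
from h import *
st();pumps()
go((.436,-.293,.20,-70,0))"
```

```text
t 30.075 p [0.4752 0.2541 0.2078] phi -79.88 z [ 0.0082  0.0032 -1.    ] F [ 0.965   0.4841 -0.7259] g 0.0 w 0.039371677207955334 q [ -13.8005    9.6555  -21.37     97.5436    3.7866   72.9971 -115.8497]
silver
5 A 252 c [405.6429 265.3016] w [ 0.4372 -0.2927] rect [405.1223 264.0447] [49.223   6.2935] 68.42869567871094  corners w [ 0.5055 -0.2609  0.5118 -0.2785  0.3774 -0.3215  0.3712 -0.3041]
blue
[-13.37  53.12   0.43] [-0.  -0.3 -9.9] rows>= 8.8
```

servo_tool:
  steps: [-13.4,53.1,0.4,0,-0.3,-9.9,0.6,-13.4,53.1,0.4,0,-0.3,-9.9,0.6,-13.4,53.1,0.4,0,-0.3,-9.9,0.6,-13.4,53.1,0.4,0,-0.3,-9.9,0.6,-13.4,53.1,0.4,0,-0.3,-9.9,0.6,-13.4,53.1,0.4,0,-0.3,-9.9,0.6,-13.4,53.1,0.4,0,-0.3,-9.9,0.6,-13.4,53.1,0.4,0,-0.3,-9.9,0.6,-13.4,53.1,0.4,0,-0.3,-9.9,0.6,-13.4,53.1,0.4,0,-0.3,-9.9,0.6,-13.4,53.1,0.4,0,-0.3,-9.9,0.6,-13.4,53.1,0.4,0,-0.3,-9.9,0.6,-13.4,53.1,8,0,-0.3,-9.9,0.6,-13.4,53.1,8,0,-0.3,-9.9,0.6]

```text
t: 31.88
ee_pos: [0.4334, -0.2911, 0.1199]
orientation: [[0.939, 0.344, -0.009], [0.344, -0.939, 0.002], [-0.008, -0.004, -1.0]]
wrist_force: [-0.4, 0.3, 1.3]
width: 0.0521
grasp_force: 0.0
```

```bash
python3 -c "
from h import *
st();pumps();go((.436,-.293,.0065,-70,0))
f,im=grab('side');x,y=map(int,px(f,(.44,-.29,.04)));a=cv2.resize(im[y-40:y+40,x-50:x+50],(400,320),interpolation=cv2.INTER_CUBIC)
f,im=grab('top');x,y=map(int,px(f,(.47,.28,.03)));b=cv2.resize(im[y-40:y+40,x-50:x+50],(400,320),interpolation=cv2.INTER_CUBIC);cv2.imwrite('pics/r2.png',np.hstack([a,b]))"
```

```text
t 31.875 p [ 0.4334 -0.2911  0.1199] phi -69.88 z [-0.0086  0.0015 -1.    ] F [-0.3847  0.3154  1.2872] g 0.0 w 0.05211919020693796 q [ 21.9497  11.1956   7.5713 106.5164  -1.4619  62.8646 -39.8207]
silver
17 A 22 c [413.3636 283.1818] w [ 0.3851 -0.3113] rect [413.8 283.6] [6.261  3.5777] 63.43495178222656  corners w [ 0.3898 -0.3042  0.3942 -0.3138  0.3779 -0.3207  0.3736 -0.3111]
blue
[ 0.24  0.27 11.36] [-0.2  0.4  0.1] rows>= 1.8
```

View pics/r2.png

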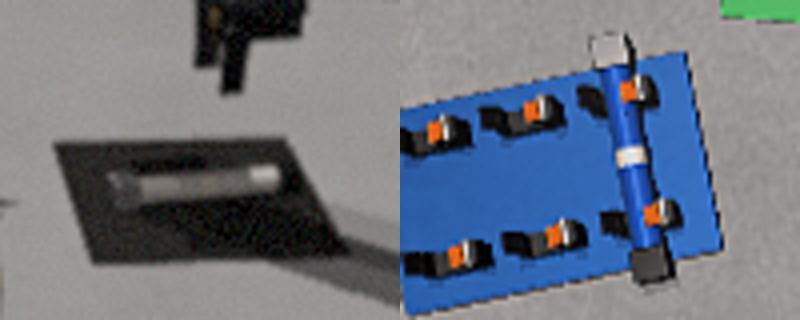

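The blue pump is seated in clip0 with both orange jaws over it (pixels 635,90 and 657,213). Grasping the silver one.

servo_tool:
  steps: [0.2,0.3,5,0,0.3,0,0.6,0.2,0.3,8.5,0,0.3,0,0.6,0.2,0.3,10.5,0,0.3,0,0.6,0.2,0.3,11.3,0,0.3,0,0.6,0.2,0.3,11.3,0,0.3,0,0.6,0.2,0.3,11.3,0,0.3,0,0.1,0.2,0.3,11.3,0,0.3,0,0.1,0.2,0.3,11.3,0,0.3,0,0.1,0.2,0.3,11.3,0,0.3,0,0.1,0.2,0.3,11.3,0,0.3,0,0.1,0.2,0.3,11.3,0,0.3,0,0.1]
  grip_force: 45

```text
t: 33.4
ee_pos: [0.4377, -0.2953, 0.0101]
orientation: [[0.94, 0.342, 0.001], [0.342, -0.94, 0.001], [0.001, -0.0, -1.0]]
wrist_force: [-1.2, 3.1, 5.7]
width: 0.0206
grasp_force: 45.0
```

```bash
python3 -c "
from h import *
st();go((.436,-.293,.2,-70,0),(.4492,.394,.2,-79.8,0))"
```

```text
t 33.4 p [ 0.4377 -0.2953  0.0101] phi -69.97 z [ 0.0013  0.0008 -1.    ] F [-1.2034  3.0638  5.7312] g 44.995166659355164 w 0.02057115163414143 q [ 22.8956  19.9301   7.1187 110.8657  -3.2945  49.3533 -38.2372]
[ -0.05  -0.28 -18.99] [-0.  -0.1  0. ] rows>= 3.0
[ 24.72 -64.37 -18.93] [-0.  -0.1  9.8] rows>= 11.4
```

servo_tool:
  steps: [0,0,-6,0,0,0,0.1,0,0,-12,0,0,0,0.1,0,-1,-18,0,0,0,0.1,1,-6,-19,0,0,1,0.1,24.7,-64.3,-19,0,0,9.8,0.1,24.7,-64.3,-19,0,0,9.8,0.1,24.7,-64.3,-19,0,0,9.8,0.1,24.7,-64.3,-19,0,0,9.8,0.1,24.7,-64.3,-19,0,0,9.8,0.1,24.7,-64.3,-19,0,0,9.8,0.1,24.7,-64.3,-19,0,0,9.8,0.1,24.7,-64.3,-19,0,0,9.8,0.1,24.7,-64.3,-19,0,0,9.8,0.1,24.7,-64.3,-19,0,0,9.8,0.1,24.7,-64.3,-19,0,0,9.8,0.1,24.7,-64.3,-19,0,0,9.8,0.1,24.7,-64.3,-19,0,0,9.8,0.1,24.7,-64.3,-19,0,0,9.8,0.1,24.7,-64.3,-19,0,0,9.8,0.1,24.7,-64.3,-19,0,0,9.8,0.1]

```text
t: 35.9
ee_pos: [0.4494, 0.3927, 0.2004]
orientation: [[0.984, 0.177, 0.002], [0.177, -0.984, 0.0], [0.002, -0.0, -1.0]]
wrist_force: [0.9, -0.6, -2.6]
width: 0.0208
grasp_force: 45.0
```

```bash
python3 -c "
from h import *
st();go((.4492,.3937,.078,-79.8,0))
f,im=grab('side');x,y=map(int,px(f,(.45,.4,.1)));a=cv2.resize(im[max(0,y-60):y+60,x-50:x+50],(500,600),interpolation=cv2.INTER_CUBIC)
cv2.imwrite('pics/r3.png',a)"
```

```text
t 35.9 p [0.4494 0.3927 0.2004] phi -79.81 z [ 0.0018  0.0004 -1.    ] F [ 0.889  -0.6348 -2.5655] g 44.97294902801514 w 0.02082490473744016 q [ -22.3366   18.59    -28.7025   88.8306    9.1913   74.8364 -131.9827]
[-0.03 -0.1  12.24] [-0.  -0.1 -0. ] rows>= 2.0
```

View pics/r3.png

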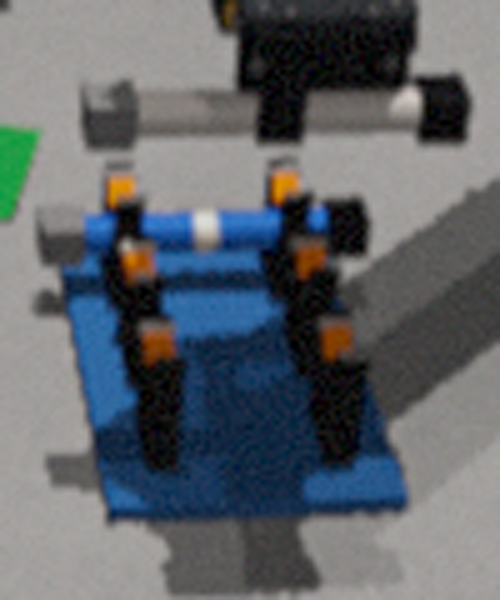

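The silver pump is held level and centred (caps at 84–468, fingers at 281) above clip2. Lowering.

servo_tool:
  steps: [0,-0.1,5,0,0,0,0.1,0,-0.1,9,0,0,0,0.1,0,-0.1,11,0,0,0,0.1,0,-0.1,12.2,0,0,0,0.1,0,-0.1,13,0,0,0,0.1,0,-0.1,13.5,0,0,0,0.1,0,-0.05,14,0,0,0,0.1]

```text
t: 36.83
ee_pos: [0.4502, 0.3955, 0.0621]
orientation: [[0.984, 0.178, 0.004], [0.178, -0.984, 0.004], [0.005, -0.003, -1.0]]
wrist_force: [-0.9, 2.6, 7.6]
width: 0.0209
grasp_force: 45.0
```

servo_tool:
  steps: [0,0.1,0.5,0,0,0,0.1,0,0.1,0.9,0,0,0,0.1,0,0.1,1.3,0,0,0,0.1,0,0.1,1.7,0,0,0,0.1,0,0.1,2.0,0,0,0,0.1]

```text
t: 37.45
ee_pos: [0.4498, 0.3941, 0.0412]
orientation: [[0.984, 0.178, 0.003], [0.178, -0.984, 0.003], [0.003, -0.002, -1.0]]
wrist_force: [-1.3, 1.9, 0.1]
width: 0.0212
grasp_force: 45.0
```

servo_tool:
  steps: [0,0,0.25,0,0,0,0.1,0,0,0.45,0,0,0,0.1,0,0,0.5,0,0,0,0.1]

```text
t: 37.83
ee_pos: [0.4501, 0.394, 0.0378]
orientation: [[0.984, 0.178, 0.003], [0.178, -0.984, 0.002], [0.004, -0.002, -1.0]]
wrist_force: [-6.7, -2.7, 22.9]
width: 0.0207
grasp_force: 45.0
```

Floor reached (z 0.0378, 23 N). Releasing and moving up, clear of the view.

servo_tool:
  steps: [0,0,-0.1,0,0,0,0.45,0,0,-0.1,0,0,0,0.45,0,0,-0.1,0,0,0,0.45,0,0,-0.1,0,0,0,0.45,0,0,-2,0,0,0,0.45,0,0,-7,0,0,0,0.45,0,0,-13,0,0,0,0.45,0,0,-18,0,0,0,0.45,-12,-16,-18,0,0,0,0.45,-12,-16,-18,0,0,0,0.45,-12,-16,-18,0,0,0,0.45,-12,-16,-18,0,0,0,0.45,-12,-16,-18,0,0,0,0.45]

```text
t: 39.45
ee_pos: [0.3012, 0.5298, 0.2164]
orientation: [[0.984, 0.181, 0.002], [0.181, -0.984, 0.001], [0.002, -0.001, -1.0]]
wrist_force: [0.2, -0.8, 0.5]
width: 0.0391
grasp_force: 0.0
```

```bash
python3 -c "
from h import *
st()
f,im=grab('top')
tiles(im,[(149,225),(300,160),(220,170),(355,222)],'pics/fin.png')
R=Ro.from_euler('z',9,degrees=True)
for d in(0,.052): print('knob px',px(f,np.append(np.array([.6611,-.1742])+np.array([.988,.157])*d,.076)))"
```

```text
t 39.45 p [0.3012 0.5298 0.2164] phi -79.59 z [ 0.0021  0.0014 -1.    ] F [ 0.1585 -0.8158  0.4907] g 0.0 w 0.039113031585176206 q [ -48.3523   18.4914  -20.5248   85.9998    6.6501   76.5769 -149.0257]
knob px [363.637  186.8689]
knob px [359.8182 169.696 ]
```

View pics/fin.png

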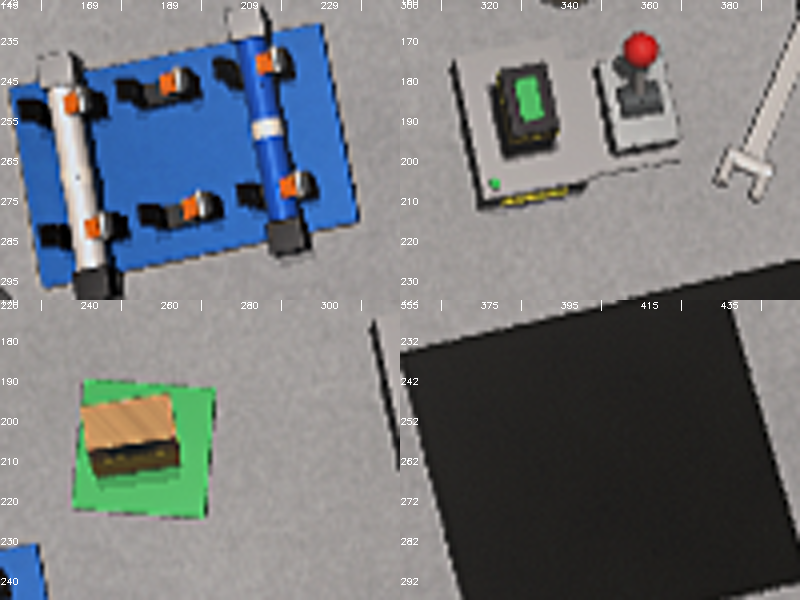

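```bash
python3 -c "
from h import *
f,im=grab('top');g,ig=grab('side')
def red(im,x0,x1):
    hsv=cv2.cvtColor(im,cv2.COLOR_BGR2HSV).astype(int);m=((hsv[...,0]<6)|(hsv[...,0]>174))&(hsv[...,1]>150)&(hsv[...,2]>90);v,u=np.nonzero(m);k=(u>x0)&(u<x1)&(v>120)&(v<200);return u[k].mean(),v[k].mean(),k.sum()
r=red(im,340,390);rs=red(ig,240,300);print(r,rs)
off=cv2.imread('pics/top0raw.png');offs=cv2.imread('pics/side0raw.png');ro=red(off,340,390);ros=red(offs,240,300);print(ro,ros)
from scipy.optimize import least_squares
def K(p,t,yaw): u=np.array([np.cos(yaw),np.sin(yaw)]);return np.append(p+u*.055*np.sin(t),.028+.055*np.cos(t))
F=lambda q:np.concatenate([px(f,K(q[:2],q[2],q[4]))-ro[:2],px(g,K(q[:2],q[2],q[4]))-ros[:2],px(f,K(q[:2],q[3],q[4]))-r[:2],px(g,K(q[:2],q[3],q[4]))-rs[:2]])
s=least_squares(F,[.687,-.17,-.5,.5,.157]);print(s.x,s.fun)
print('batt',px(f,(.664,-.0814,.11)),'box top',w(f,252.2,200.5,.113))"
```

```text
(np.float64(359.7169811320755), np.float64(172.20754716981133), np.int64(53)) (np.float64(261.46153846153845), np.float64(167.80769230769232), np.int64(26))
(np.float64(363.3333333333333), np.float64(186.85185185185185), np.int64(54)) (np.float64(274.9166666666667), np.float64(166.91666666666666), np.int64(24))
[ 0.6799 -0.1698 -0.3672  0.4797  0.1699] [ 0.1146 -0.0071 -0.1282  0.3343  0.0948 -0.0436  0.1358  0.2638]
batt [332.5032 184.0015] box top [0.6221 0.1459]
```

```bash
python3 -c "
from h import *
print(arm.job_done())"
```

```text
the job is handed in; nothing more can be done
None
```

I handed the job in at about 40 s. Both pumps on the bench (blue and silver; there was no red one) are clipped home, the battery is home in the dock with the switch then pushed to its stop, and the spare stands upright about 6 mm off the pad's centre. The camera read about 0.85 rad of switch travel, but the lever's final lean and the 33 N stop force fit fully on.

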